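# Stand the red pillar up on its foot

## Robot

A 6-joint arm with a two-finger parallel gripper is mounted at the origin on a cart in front of the work surface, level with it; the furniture and walls round the work are solid. World frame = base frame: x ahead of the robot, y to its left, z up, the work surface at z = 0. Lengths are in m, angles in rad, forces in N, time in s.
With the tool pointing down it reaches from about 0.325 to 0.925 m from the base axis. Payload 3.1 kg.
Tool frame: the origin (TCP) lies on the mounting face of the last link; the fingertips stand 173 mm ahead of it and the grasp point (between the pads) lies 155 mm ahead of it (bot.finger_overhang is the distance from the TCP to the fingertips, in m); z points along the fingers, y is the line along which they close (so a half turn about z gives the same grasp; the last joint's range is limited). The gripper opens to 85 mm and grips with 20 to 120 N. Pads are 22 mm wide; open, the fingers measure 114 mm over their backs; the gripper's body (76 mm by 85 mm) begins 54 mm behind the grasp point. The pads swing forward as they close: fully open they stand 13 mm farther back than shut.
Start: joints at [1.225, 0.217, 1.613, -0, 1.311, -0.112], TCP at [0.145, 0.608, 0.405] pointing down, gripper open.
Joint ranges: [-2.75, 2.75], [-0.78, 2.1], [0.31, 2.55], [-1.13, 4.27], [0.13, 2.63], [-2.58, 2.58]. Speed limits (rad/s): [2.79, 2.79, 3.14, 3.14, 3.14, 3.14].

## Interface

Orientations are given as a rotation vector (axis times angle).
In Python, from bench import bot, optics, ticket gives the robot as it stands.
- The arm moves only by the shell command python3 -m crank 'ROWS' [FORCE]. ROWS is JSON, a list of rows, each an object with "offset": the shift along the tool's x, y, z in mm, a list of three; "rot": the turn, a rotation vector about the tool's x, y, z in rad, a list of three; "hand": the gripper's target within -1 to 1 (shut at 1, half-way at 0, fully open at -1). In form: [{"offset": [dx, dy, dz], "rot": [wx, wy, wz], "hand": hand}, ...]. A call has 1 to 12 rows; each row is the pose to reach, as a shift and turn from the pose commanded when the call began, along the tool's axes at that moment; what a row does not reach only later rows make up. A row lasts 1/12 s, in which the tool goes at most 41.7 mm and 7.16 degrees, less where a joint would pass 70% of its speed; a pose out of reach is approached as far as the arm can. A call with a gripper value outside its range is refused whole. The fingers move at their own pace and stop on an object; FORCE is the grip in N (left out, the last holds). Time passes only in rows, so rows that repeat a pose let the fingers close. It gives the time, the measured TCP pose, the force, the opening and the grip force at its end, in the units of the state.
- bot.get_state(): the state, without advancing time (a new reading comes with each control period).
- optics.snapshot(name): name is "scene" or "top"; returns a dict with "frame" (400x640x3 uint8, blue, green, red), "mtx" (3x3 intrinsics, pixels), "extrinsics" (4x4, takes a point from camera to world coordinates). Camera axes: x right, y down, z forward; pixel columns grow to the right and rows downward; lengths in m; the calibration is good to about 2 mm. A picture is of the moment at which its call begins. There is no depth.
- ticket.job_done(): hands the job in; it is judged then, once.
The state is a dict: "t": time; "joint_positions": joint angles; "joint_velocities": joint speeds; "joint_efforts": joint torques, N m; "position": TCP position; "tool_rot": TCP orientation; "wrist_force": force on the tool from outside, world axes, zero at the start; "ft_torque": the same for the moment, N m; "opening": opening from 0.0 (shut) to 1.0 (fully open); "grip_force": force on a finger pad.
Only numpy, scipy, OpenCV 4.12 (cv2) and the standard library are available. Lean on these libraries where they do the work, as an engineer would, in place of code of your own. Each camera call takes 0.05 s, during which the arm holds its last target. There are 200 camera calls.

## Task

Two small bench pillars lie on the workbench. Tip the one with the red sleeve up over the edge of its foot until it stands upright on its own, keeping its foot on the bench and in its place all the while, then let go. Leave the pillar with the blue sleeve lying as it is.

Things in the scene. Friction and masses are not known exactly. Their poses are not given: they have to be found in the camera images.
- pillar_red: bench pillar, RED sleeve, 152 mm long, 0.28-0.46 kg, heavy end the foot: dark steel block 44 x 44 mm, 24 mm thick; 16 mm rod, sleeve 28 mm thick. Starts lying, eye towards the robot, foot away. Origin: centre of the foot's underside (22 mm up while lying, 0 standing). x: along the pillar from foot to eye (level; up when standing); y: level, across; z: up while lying
- pillar_red_eye (a point): centre of the red pillar's eye, 130 mm from the foot's underside on the pillar's axis, 22 mm above the bench at first. The eye is a flat aluminium disc, 44 mm diameter, 16 mm thick, on edge; a dark 14 mm pin through it along the pillar's y stands 5 mm proud each side, so fingers closing along y grip 26 mm and the pillar can swing about the pin between them
- pillar_blue: same pillar with a BLUE sleeve, lying beside the red one (either side of it), eye towards the robot; same sizes, origin and axes. Stays lying

How it is judged:
By the outcome, as a careful person would: the job done as asked, in the order asked, and still so for the second after the job is handed in, with the robot touching nothing.
It also fails if it takes over 38 s, if anything falls off the work surface, if the arm or the gripper's body presses on something with over 40 N, if the wrist force passes 120 N, or if a joint passes its speed limit or range.

## Working session

There is one attempt and no reset: what is moved stays moved. The work goes in short steps, Python scripts to look and compute and a shell command to move; the robot and the scene stay as the last step left them, time stands still between calls to the robot, and variables do not carry over. Pictures are saved under pics/ and viewed, at most 10 in all, crops included, and the job is handed in when it is done.

```bash
mkdir -p pics
python3 - <<'E'
from bench import bot,optics
import cv2,numpy as np
s=bot.get_state();print({k:np.round(v,3) for k,v in s.items()})
for n in("scene","top"):
    d=optics.snapshot(n);cv2.imwrite(f"pics/{n}0.png",d["frame"]);np.savez(f"{n}0.npz",**d);print(np.round(d["mtx"],1),np.round(d["extrinsics"],3))
E
```

```text
{'t': np.float64(0.0), 'joint_positions': array([ 1.225,  0.218,  1.615, -0.   ,  1.311, -0.112]), 'joint_velocities': array([ 0.001,  0.001, -0.001,  0.001, -0.001,  0.   ]), 'joint_efforts': array([-0.0000e+00, -3.9684e+01, -3.0386e+01, -0.0000e+00,  1.0000e-02,
        0.0000e+00]), 'position': array([0.145, 0.608, 0.403]), 'tool_rot': array([-0.366, -3.12 ,  0.004]), 'wrist_force': array([-0.188, -0.485,  0.267]), 'ft_torque': array([0.006, 0.032, 0.022]), 'grip_force': np.float64(0.0), 'opening': np.float64(1.0)}
[[370.    0.  313.4]
 [  0.  370.  194.8]
 [  0.    0.    1. ]] [[ 0.464 -0.67   0.58   0.067]
 [-0.886 -0.348  0.307 -0.22 ]
 [-0.004 -0.656 -0.755  0.688]
 [ 0.     0.     0.     1.   ]]
[[418.1   0.  321.7]
 [  0.  418.1 198.6]
 [  0.    0.    1. ]] [[-0.011 -0.998  0.067  0.491]
 [-1.     0.011  0.008  0.019]
 [-0.009 -0.067 -0.998  0.909]
 [ 0.     0.     0.     1.   ]]
```

View pics/top0.png

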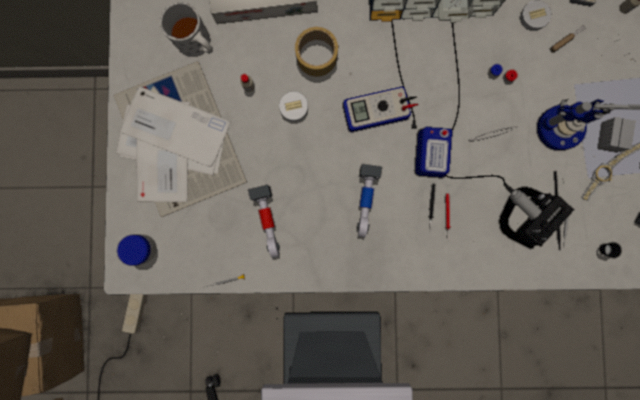

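View pics/scene0.png

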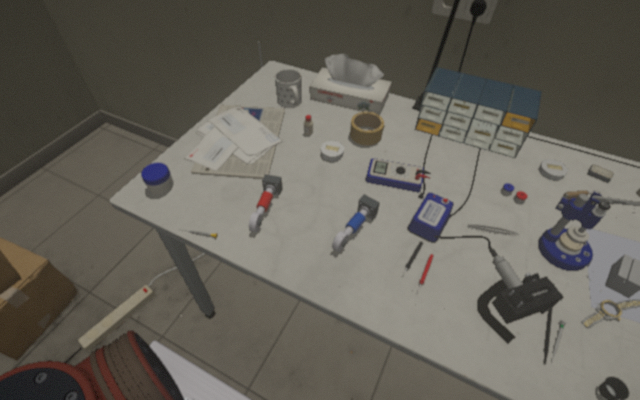

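The top picture shows the red pillar with its foot at about (260,192) and eye at (272,246). The blue pillar runs (370,172) to (363,230), to the right of the red one. I'll enlarge both views of the red pillar.

Run:
```python
import cv2,numpy as np
a=np.load("top0.npz")["frame"][180:262,235:295]; b=np.load("scene0.npz")["frame"][170:240,235:295]
f=lambda i:cv2.resize(i,None,fx=6.5,fy=6.5,interpolation=cv2.INTER_CUBIC)
a,b=f(a),f(b);b=cv2.copyMakeBorder(b,0,a.shape[0]-b.shape[0],0,0,0)
cv2.imwrite("pics/crop.png",np.hstack([a,b]))
```

```text
(no output)
```

View pics/crop.png

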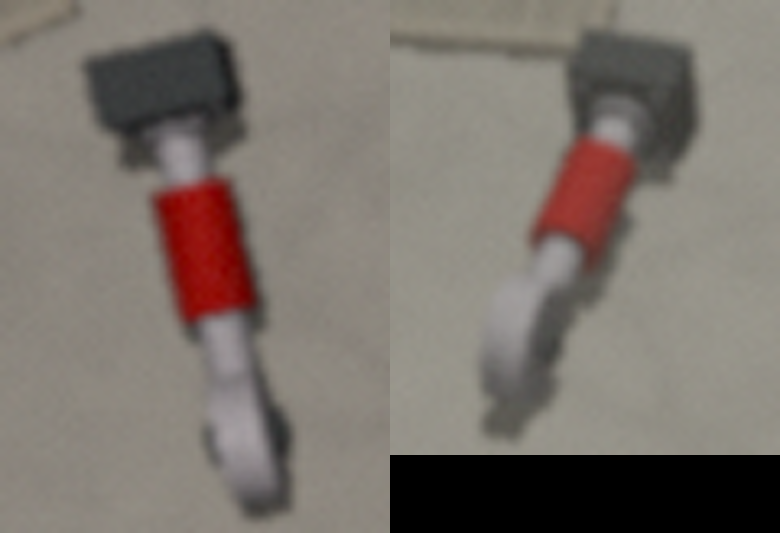

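The left half of the crop (top view) shows the top face of the foot at crop points (85,65), (212,35), (228,98), (112,132). The sleeve axis runs (192,188) to (221,312) and the tip of the eye is near (258,502). The eye disc stands on edge, as described.

```bash
cat > h.py <<'E'
import numpy as np
def ray(d,u,v,z):
    E=d["extrinsics"];r=E[:3,:3]@np.linalg.inv(d["mtx"])@[u,v,1];o=E[:3,3]
    return o+r*(z-o[2])/r[2]
def pix(d,p):
    E=d["extrinsics"];c=d["mtx"]@(E[:3,:3].T@(np.array(p)-E[:3,3]));return c[:2]/c[2]
E
python3 - <<'E'
from h import *
from scipy.spatial.transform import Rotation as R
t=np.load("top0.npz");s=np.load("scene0.npz")
P=lambda u,v,z:ray(t,235+u/6.5,180+v/6.5,z)
for n,u,v,z in[("under",148,50,.044),("front",170,115,.044),("c1",85,65,.044),("c2",212,35,.044),("sl0",192,188,.022),("sl1",221,312,.022),("tip",258,502,.022),("bluefoot",(366-235)*6.5,0,.022)]:print(n,P(u,v,z).round(4))
a=P(192,188,.022);b=P(221,312,.022);x=(b-a)/np.linalg.norm(b-a);print(x,np.degrees(np.arctan2(x[1],x[0])))
for p in [ray(t,370,172,.03),ray(t,363,230,.03)]:print("blue",p.round(3))
tip=P(258,502,.022)
u=P(148,50,.044);print("len",np.linalg.norm((tip-u)[:2]))
x=(tip-u);x[2]=0;x/=np.linalg.norm(x);print(x,np.degrees(np.arctan2(x[1],x[0])))
eye=u+.130*x;eye[2]=.022;print("eye",eye)
# scene check
for n,p in[("eye",eye),("eyetop",eye+[0,0,.022]),("under top",u)]:
    q=pix(s,p);print(n,q, (390+(q[0]-235)*6.5,(q[1]-170)*6.5))
Rt=R.from_rotvec([-.366,-3.12,.004]).as_matrix();print(Rt.round(3))
E
```

```text
under [0.5731 0.1586 0.044 ]
front [0.5522 0.1516 0.044 ]
c1 [0.5686 0.1788 0.044 ]
c2 [0.5777 0.1381 0.044 ]
sl0 [0.5298 0.1478 0.022 ]
sl1 [0.4892 0.1384 0.022 ]
tip [0.4276 0.1265 0.022 ]
bluefoot [ 0.589  -0.0687  0.022 ]
[-0.9741751  -0.22579389  0.        ] -166.9504337126181
blue [ 0.605 -0.077  0.03 ]
blue [ 0.483 -0.06   0.03 ]
len 0.14904345855597145
[-0.97652419 -0.21540775  0.        ] -167.56054978569688
eye [0.44618829 0.13063994 0.022     ]
eye [254.64056895 221.83967058] (np.float64(517.6636981654008), np.float64(336.95785877002874))
eyetop [253.40075258 215.82517309] (np.float64(509.60489179575615), np.float64(297.8636250555426))
under top [272.98546246 174.74849659] (np.float64(636.905506001655), np.float64(30.865227806283116))
[[-0.973  0.231 -0.   ]
 [ 0.231  0.973 -0.003]
 [-0.    -0.003 -1.   ]]
```

Position fits the given sizes: measured length is 149 mm against 152 mm, and the scene view agrees. The eye is at about (0.446, 0.131) and the direction from eye to foot is 12.5°. I'll move above the eye.

```bash
python3 -m crank '[{"offset":[-100,-98,10],"rot":[0,0,-0.1],"hand":-1},{"offset":[-200,-196,30],"rot":[0,0,-0.2],"hand":-1},{"offset":[-300,-294,60],"rot":[0,0,-0.3],"hand":-1},{"offset":[-403,-395,120],"rot":[0,0,-0.45],"hand":-1},{"offset":[-403,-395,120],"rot":[0,0,-0.45],"hand":-1},{"offset":[-403,-395,120],"rot":[0,0,-0.45],"hand":-1},{"offset":[-403,-395,120],"rot":[0,0,-0.45],"hand":-1},{"offset":[-403,-395,120],"rot":[0,0,-0.45],"hand":-1},{"offset":[-403,-395,120],"rot":[0,0,-0.45],"hand":-1},{"offset":[-403,-395,120],"rot":[0,0,-0.45],"hand":-1},{"offset":[-403,-395,120],"rot":[0,0,-0.45],"hand":-1},{"offset":[-403,-395,120],"rot":[0,0,-0.45],"hand":-1}]' 20
```

```text
t: 1.1
position: [0.4042, 0.1943, 0.3029]
tool_rot: [-0.339, 3.123, 0.0]
wrist_force: [0.8, 0.5, 0.8]
opening: 1.001
grip_force: 0.0
```

```bash
cat >> h.py <<'E'
from scipy.spatial.transform import Rotation as R
def togo(p,head=192.5):
    from bench import bot
    s=bot.get_state();A=R.from_rotvec(s["tool_rot"]);h=np.radians(head)
    x=[np.cos(h),np.sin(h),0];z=[0,0,-1];B=R.from_matrix(np.c_[x,np.cross(z,x),z])
    print("t",s["t"],"pos",np.round(s["position"],4),"offset mm",(A.inv().apply(np.array(p)-s["position"])*1000).round(1),"rot",(A.inv()*B).as_rotvec().round(4))
E
python3 -c "
from h import *
from bench import bot
print(bot.finger_overhang,bot.get_state()['joint_positions'])
togo([.446,.1305,.26])"
```

```text
0.1734 [ 2.91396701e-01 -4.78449744e-02  2.10380911e+00  1.21310561e-04
  1.08549308e+00 -1.49571963e+00]
t 1.1 pos [0.4042 0.1943 0.3029] offset mm [-27.1 -71.3  42.9] rot [ 0.0001  0.0001 -0.0019]
```

```bash
python3 -m crank '[{"offset":[-27,-71,43],"rot":[0,0,0],"hand":-1},{"offset":[-27,-71,43],"rot":[0,0,0],"hand":-1},{"offset":[-27,-71,43],"rot":[0,0,0],"hand":-1},{"offset":[-27,-71,43],"rot":[0,0,0],"hand":-1},{"offset":[-27,-71,43],"rot":[0,0,0],"hand":-1},{"offset":[-27,-71,43],"rot":[0,0,0],"hand":-1}]'
python3 - <<'E'
from h import *
from bench import optics
import cv2
togo([.446,.1305,.177])
d=optics.snapshot("scene");np.savez("s1.npz",**d)
t=optics.snapshot("top");np.savez("t1.npz",**t)
f=lambda i:cv2.resize(i,None,fx=4,fy=4,interpolation=cv2.INTER_CUBIC)
cv2.imwrite("pics/c1.png",np.hstack([f(d["frame"][130:260,210:300]),f(t["frame"][170:300,230:320])]))
E
```

```text
t: 1.6
position: [0.4452, 0.1336, 0.2609]
tool_rot: [-0.341, 3.123, 0.001]
wrist_force: [-0.8, 0.6, -0.6]
opening: 0.996
grip_force: 0.0
t 1.6 pos [0.4452 0.1336 0.2609] offset mm [-0.1 -3.2 83.8] rot [ 0.0004  0.0004 -0.0009]
```

View pics/c1.png

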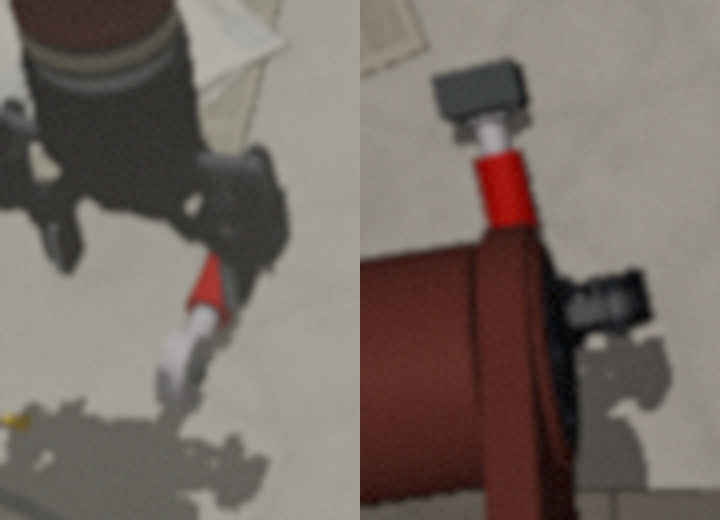

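The arm is above the pillar and the eye sits between the spread fingers: at (180,370) in the left crop, with the fingertips at (65,265) and (250,270). Nothing else is near. Now I'll descend.

```bash
python3 -m crank '[{"offset":[0,-3.5,20],"rot":[0,0,0],"hand":-1},{"offset":[0,-3.5,40],"rot":[0,0,0],"hand":-1},{"offset":[0,-3.5,60],"rot":[0,0,0],"hand":-1},{"offset":[0,-3.5,75],"rot":[0,0,0],"hand":-0.6},{"offset":[0,-3.5,82],"rot":[0,0,0],"hand":-0.4},{"offset":[0,-3.5,82],"rot":[0,0,0],"hand":-0.2},{"offset":[0,-3.5,82],"rot":[0,0,0],"hand":0},{"offset":[0,-3.5,82],"rot":[0,0,0],"hand":0},{"offset":[0,-3.5,82],"rot":[0,0,0],"hand":0.1},{"offset":[0,-3.5,82],"rot":[0,0,0],"hand":0.1}]' 20
python3 -c "
from h import *
togo([.446,.130,.177])"
```

```text
t: 2.53
position: [0.4469, 0.1294, 0.1796]
tool_rot: [-0.339, 3.121, 0.0]
wrist_force: [-0.7, -0.7, 0.4]
opening: 0.45
grip_force: 0.0
t 2.5333 pos [0.4469 0.1294 0.1796] offset mm [0.8 0.8 2.5] rot [-0.0002  0.0024 -0.0018]
```

Run:
```python
from h import *
from bench import optics
import cv2
d=optics.snapshot("scene")
f=lambda i:cv2.resize(i,None,fx=8,fy=8,interpolation=cv2.INTER_CUBIC)
cv2.imwrite("pics/c2.png",f(d["frame"][175:245,215:300]))
```

```text
(no output)
```

View pics/c2.png

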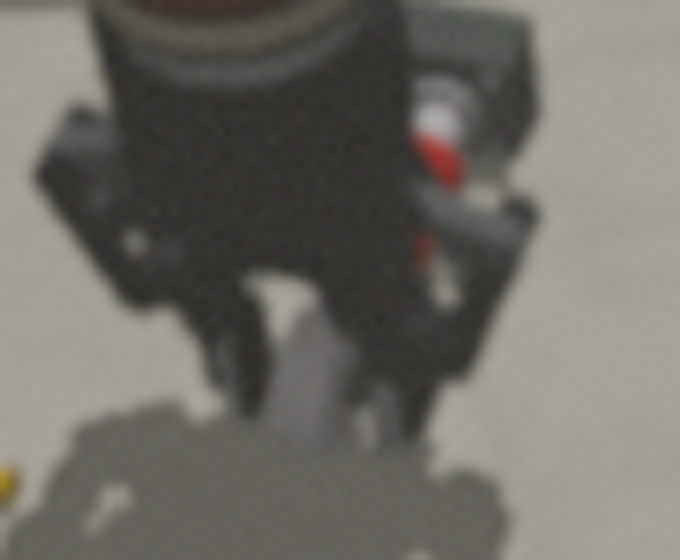

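The eye at (312,380) is roughly centred between the fingers, whose inner faces are at about 255 and 375. I'll close gently and watch the lateral force.

```bash
python3 -m crank '[{"offset":[0,0.5,2],"rot":[0,0,0],"hand":0.2},{"offset":[0,0.5,2],"rot":[0,0,0],"hand":0.25},{"offset":[0,0.5,2],"rot":[0,0,0],"hand":0.28},{"offset":[0,0.5,2],"rot":[0,0,0],"hand":0.3},{"offset":[0,0.5,2],"rot":[0,0,0],"hand":0.32},{"offset":[0,0.5,2],"rot":[0,0,0],"hand":0.32}]' 20
python3 -c "
from h import *
togo([.446,.130,.177])"
```

```text
t: 3.08
position: [0.4461, 0.1297, 0.1764]
tool_rot: [0.339, -3.123, 0.0]
wrist_force: [0.6, -0.1, 0.3]
opening: 0.34
grip_force: 0.0
t 3.0833 pos [0.4461 0.1297 0.1764] offset mm [ 0.1  0.3 -0.6] rot [-0.     -0.0001 -0.002 ]
```

Opening is 0.34 (29 mm) with no contact, so the eye is centred within 1.5 mm.

```bash
python3 -m crank '[{"offset":[0,0,0],"rot":[0,0,0],"hand":0.36},{"offset":[0,0,0],"rot":[0,0,0],"hand":0.4},{"offset":[0,0,0],"rot":[0,0,0],"hand":0.5},{"offset":[0,0,0],"rot":[0,0,0],"hand":0.7},{"offset":[0,0,0],"rot":[0,0,0],"hand":1},{"offset":[0,0,0],"rot":[0,0,0],"hand":1},{"offset":[0,0,0],"rot":[0,0,0],"hand":1}]' 25
python3 - <<'E'
from h import *
togo([.446,.130,.177])
# arc in tool axes: x = toward robot(eye dir), z down
r=np.hypot(130,22);a0=np.arctan2(22,130)
for k in range(5,101,5):
    a=a0+np.radians(k);print(k,round(130-r*np.cos(a),1)*-1,round(-(r*np.sin(a)-22),1))
E
```

```text
t: 3.67
position: [0.4461, 0.1298, 0.1765]
tool_rot: [0.339, -3.123, 0.0]
wrist_force: [0.2, 0.3, 1.5]
opening: 0.298
grip_force: 24.5
t 3.6667 pos [0.4461 0.1298 0.1765] offset mm [ 0.1  0.3 -0.5] rot [-0.     -0.0001 -0.0019]
5 -2.4 -11.2
10 -5.8 -22.2
15 -10.1 -32.9
20 -15.4 -43.1
25 -21.5 -52.9
30 -28.4 -62.1
35 -36.1 -70.6
40 -44.6 -78.4
45 -53.6 -85.5
50 -63.3 -91.7
55 -73.5 -97.1
60 -84.1 -101.6
65 -95.0 -105.1
70 -106.2 -107.7
75 -117.6 -109.3
80 -129.1 -109.8
85 -140.6 -109.4
90 -152.0 -108.0
95 -163.2 -105.6
100 -174.2 -102.2
```

Gripped at 25 mm. I'll raise the first 30° of the arc.

```bash
python3 -m crank '[{"offset":[-1.1,0,-5.6],"rot":[0,0,0],"hand":1},{"offset":[-2.4,0,-11.2],"rot":[0,0,0],"hand":1},{"offset":[-4,0,-16.8],"rot":[0,0,0],"hand":1},{"offset":[-5.8,0,-22.2],"rot":[0,0,0],"hand":1},{"offset":[-7.8,0,-27.6],"rot":[0,0,0],"hand":1},{"offset":[-10.1,0,-32.9],"rot":[0,0,0],"hand":1},{"offset":[-12.6,0,-38],"rot":[0,0,0],"hand":1},{"offset":[-15.4,0,-43.1],"rot":[0,0,0],"hand":1},{"offset":[-18.3,0,-48],"rot":[0,0,0],"hand":1},{"offset":[-21.5,0,-52.9],"rot":[0,0,0],"hand":1},{"offset":[-24.9,0,-57.5],"rot":[0,0,0],"hand":1},{"offset":[-28.4,0,-62.1],"rot":[0,0,0],"hand":1}]'
python3 - <<'E'
from h import *
from bench import optics
import cv2
togo([.446,.130,.177])
d=optics.snapshot("scene");t=optics.snapshot("top")
np.savez("s3.npz",**d);np.savez("t3.npz",**t)
f=lambda i:cv2.resize(i,None,fx=4.4,fy=4.4,interpolation=cv2.INTER_CUBIC)
cv2.imwrite("pics/c3.png",np.hstack([f(d["frame"][125:245,210:300]),f(t["frame"][160:280,230:320])]))
E
```

```text
t: 4.67
position: [0.4742, 0.1359, 0.239]
tool_rot: [-0.339, 3.123, 0.0]
wrist_force: [-0.7, 0.5, -3.1]
opening: 0.298
grip_force: 24.7
t 4.6667 pos [0.4742 0.1359 0.239 ] offset mm [28.9  0.3 62. ] rot [ 0.      0.0001 -0.002 ]
```

View pics/c3.png

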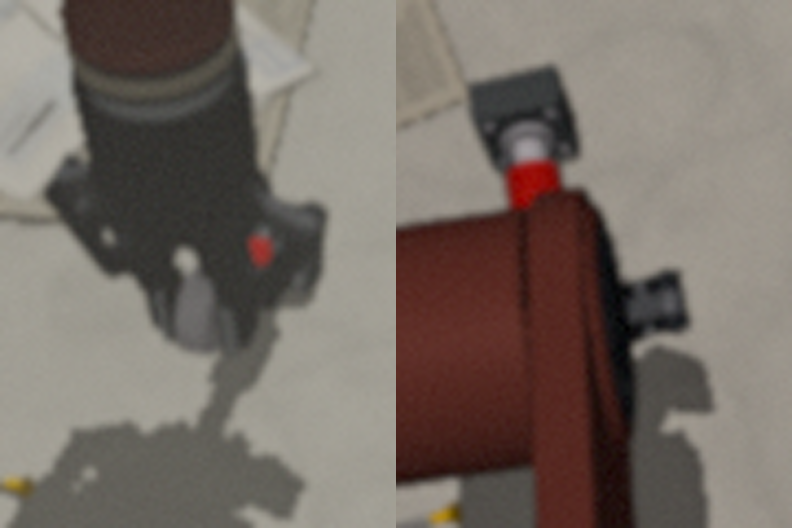

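The pillar is tilted and the sleeve is rising. In the top crop the far upper edge of the foot runs (470,88) to (553,66). I'll compare that with the edge expected at 30°.

Run:
```python
from h import *
t=np.load("t3.npz");d=np.array([.9765,.2154,0]);y=np.array([-.2154,.9765,0])
piv=np.array([.5731,.1586,0])
for s in(22,-22):
    p=piv+.022*d+s*.001*y+[0,0,.038];q=pix(t,p);print(q,(396+(q[0]-230)*4.4,(q[1]-160)*4.4))
    q0=[(396+470-396,88),(553,66)][s<0];print(ray(t,230+(q0[0]-396)/4.4,160+q0[1]/4.4,.038),p)
```

```text
[245.76125782 180.16870889] (np.float64(465.34953439994877), np.float64(88.74231913080023))
[0.59017393 0.18260195 0.038     ] [0.5898442 0.1848218 0.038    ]
[266.21369523 175.43678614] (np.float64(555.3402590265489), np.float64(67.92185899695346))
[0.60025708 0.1429714  0.038     ] [0.5993218 0.1418558 0.038    ]
```

The foot is in place to about 1 mm. On to 60°.

```bash
python3 -m crank '[{"offset":[-3.8,0,-4.3],"rot":[0,0,0],"hand":1},{"offset":[-7.7,0,-8.5],"rot":[0,0,0],"hand":1},{"offset":[-11.9,0,-12.5],"rot":[0,0,0],"hand":1},{"offset":[-16.2,0,-16.3],"rot":[0,0,0],"hand":1},{"offset":[-20.6,0,-19.9],"rot":[0,0,0],"hand":1},{"offset":[-25.2,0,-23.4],"rot":[0,0,0],"hand":1},{"offset":[-30,0,-26.6],"rot":[0,0,0],"hand":1},{"offset":[-34.9,0,-29.6],"rot":[0,0,0],"hand":1},{"offset":[-39.9,0,-32.4],"rot":[0,0,0],"hand":1},{"offset":[-45.1,0,-35],"rot":[0,0,0],"hand":1},{"offset":[-50.3,0,-37.3],"rot":[0,0,0],"hand":1},{"offset":[-55.7,0,-39.5],"rot":[0,0,0],"hand":1}]'
python3 - <<'E'
from h import *
from bench import optics
import cv2
togo([.446,.130,.177])
d=optics.snapshot("scene");t=optics.snapshot("top")
np.savez("s4.npz",**d);np.savez("t4.npz",**t)
f=lambda i:cv2.resize(i,None,fx=4.4,fy=4.4,interpolation=cv2.INTER_CUBIC)
cv2.imwrite("pics/c4.png",np.hstack([f(d["frame"][125:245,210:300]),f(t["frame"][160:280,230:320])]))
dd=np.array([.9765,.2154,0]);y=np.array([-.2154,.9765,0]);piv=np.array([.5731,.1586,0])
for s in(22,-22):
  for a in (0,.044):
    k=np.radians(60);q=pix(t,piv+a*np.sin(k)*dd+s*.001*y+[0,0,a*np.cos(k)]);print((396+(q[0]-230)*4.4,(q[1]-160)*4.4))
E
```

```text
t: 5.77
position: [0.529, 0.1479, 0.2786]
tool_rot: [-0.339, 3.123, 0.0]
wrist_force: [-1.6, 0.1, 1.2]
opening: 0.295
grip_force: 25.0
t 5.7667 pos [0.529  0.1479 0.2786] offset mm [ 84.9   0.3 101.6] rot [-0.      0.0005 -0.002 ]
(np.float64(489.34274377963743), np.float64(140.15926918362732))
(np.float64(464.51546826572553), np.float64(60.28598488420254))
(np.float64(575.736905341017), np.float64(120.15243247297836))
(np.float64(552.7914113874499), np.float64(39.8717585800584))
```

View pics/c4.png

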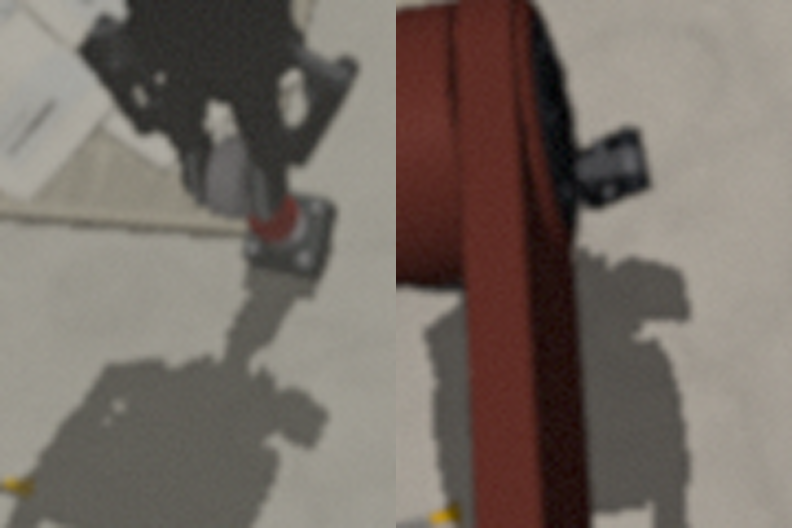

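The pillar is tilting with its foot on the bench; in the left crop the foot is at (290,240) with its near face visible. Now slowly towards 87.5°.

```bash
python3 -m crank '[{"offset":[-5.4,0,-1.9],"rot":[0,0,0],"hand":1},{"offset":[-10.9,0,-3.5],"rot":[0,0,0],"hand":1},{"offset":[-16.5,0,-4.9],"rot":[0,0,0],"hand":1},{"offset":[-22.1,0,-6.1],"rot":[0,0,0],"hand":1},{"offset":[-27.8,0,-7],"rot":[0,0,0],"hand":1},{"offset":[-33.5,0,-7.7],"rot":[0,0,0],"hand":1},{"offset":[-39.2,0,-8],"rot":[0,0,0],"hand":1},{"offset":[-45,0,-8.2],"rot":[0,0,0],"hand":1},{"offset":[-50.7,0,-8.1],"rot":[0,0,0],"hand":1},{"offset":[-56.5,0,-7.8],"rot":[0,0,0],"hand":1},{"offset":[-59.5,0,-7.5],"rot":[0,0,0],"hand":1},{"offset":[-62.2,0,-7.2],"rot":[0,0,0],"hand":1}]'
python3 -m crank '[{"offset":[0,0,0],"rot":[0,0,0],"hand":1},{"offset":[0,0,0],"rot":[0,0,0],"hand":1},{"offset":[0,0,0],"rot":[0,0,0],"hand":1}]'
```

```text
t: 6.87
position: [0.5901, 0.1614, 0.2859]
tool_rot: [-0.339, 3.121, 0.001]
wrist_force: [-0.5, 1.3, 5.9]
opening: 0.296
grip_force: 26.1
t: 7.12
position: [0.5898, 0.1613, 0.2859]
tool_rot: [-0.339, 3.121, 0.0]
wrist_force: [-0.7, 0.7, 5.0]
opening: 0.296
grip_force: 26.1
```

```bash
python3 -m crank '[{"offset":[-1,0,0.1],"rot":[0,0,0],"hand":1},{"offset":[-2,0,0.3],"rot":[0,0,0],"hand":1},{"offset":[-3,0,0.4],"rot":[0,0,0],"hand":1},{"offset":[-3,0,0.4],"rot":[0,0,0],"hand":1},{"offset":[-3,0,0.4],"rot":[0,0,0],"hand":1}]'
python3 - <<'E'
from h import *
from bench import optics
import cv2
togo([.446,.130,.177])
d=optics.snapshot("scene")
f=lambda i:cv2.resize(i,None,fx=6,fy=6,interpolation=cv2.INTER_CUBIC)
cv2.imwrite("pics/c5.png",f(d["frame"][115:210,220:320]))
E
```

```text
t: 7.53
position: [0.5927, 0.162, 0.2856]
tool_rot: [-0.339, 3.121, 0.001]
wrist_force: [-0.2, 1.1, 5.7]
opening: 0.3
grip_force: 26.1
t 7.5333 pos [0.5927 0.162  0.2856] offset mm [150.4   0.2 108.2] rot [ 0.0001  0.0024 -0.002 ]
```

View pics/c5.png

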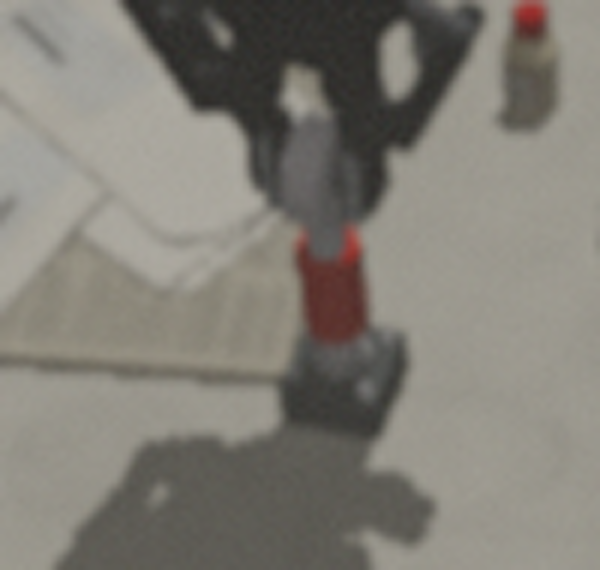

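The pillar looks upright, foot at (345,385) on the bench and eye at (315,160). A small nudge finishes the arc, then I'll release in steps.

```bash
python3 -m crank '[{"offset":[-0.7,0,0],"rot":[0,0,0],"hand":1},{"offset":[-1.5,0,-0.2],"rot":[0,0,0],"hand":1},{"offset":[-1.5,0,-0.2],"rot":[0,0,0],"hand":1},{"offset":[-1.5,0,-0.2],"rot":[0,0,0],"hand":1}]' 20
python3 -m crank '[{"offset":[0,0,0],"rot":[0,0,0],"hand":0.38},{"offset":[0,0,0],"rot":[0,0,0],"hand":0.34},{"offset":[0,0,0],"rot":[0,0,0],"hand":0.3},{"offset":[0,0,0],"rot":[0,0,0],"hand":0.2},{"offset":[0,0,0],"rot":[0,0,0],"hand":0},{"offset":[0,0,0],"rot":[0,0,0],"hand":-0.2},{"offset":[0,0,0],"rot":[0,0,0],"hand":-0.3},{"offset":[0,0,0],"rot":[0,0,0],"hand":-0.3},{"offset":[0,0,0],"rot":[0,0,0],"hand":-0.3}]'
```

```text
t: 7.92
position: [0.5938, 0.1622, 0.2854]
tool_rot: [-0.339, 3.122, 0.0]
wrist_force: [-1.5, 0.6, 5.2]
opening: 0.297
grip_force: 26.1
t: 8.67
position: [0.5935, 0.1621, 0.285]
tool_rot: [-0.339, 3.123, -0.0]
wrist_force: [-0.0, -0.2, -0.1]
opening: 0.652
grip_force: 0.0
```

Released with zero force. I'll retreat straight up, then clear the view.

```bash
python3 -m crank '[{"offset":[0,0,-10],"rot":[0,0,0],"hand":-0.3},{"offset":[0,0,-25],"rot":[0,0,0],"hand":-0.3},{"offset":[0,0,-50],"rot":[0,0,0],"hand":-0.3},{"offset":[0,0,-80],"rot":[0,0,0],"hand":-0.3},{"offset":[0,0,-110],"rot":[0,0,0],"hand":-0.3},{"offset":[40,0,-120],"rot":[0,0,0],"hand":-0.3},{"offset":[80,0,-120],"rot":[0,0,0],"hand":-0.3},{"offset":[120,0,-120],"rot":[0,0,0],"hand":-0.3},{"offset":[150,0,-120],"rot":[0,0,0],"hand":-0.3},{"offset":[150,0,-120],"rot":[0,0,0],"hand":-0.3},{"offset":[150,0,-120],"rot":[0,0,0],"hand":-0.3},{"offset":[150,0,-120],"rot":[0,0,0],"hand":-0.3}]'
python3 - <<'E'
from h import *
from bench import optics
import cv2
d=optics.snapshot("scene");t=optics.snapshot("top");np.savez("t6.npz",**t)
f=lambda i:cv2.resize(i,None,fx=3,fy=3,interpolation=cv2.INTER_CUBIC)
cv2.imwrite("pics/c6.png",np.hstack([f(d["frame"][110:260,220:350]),f(t["frame"][140:290,230:360])]))
dd=np.array([.9765,.2154,0]);y=np.array([-.2154,.9765,0]);piv=np.array([.5731,.1586,0])
for a,s in((0,22),(0,-22),(.044,22),(.044,-22)):
    q=pix(t,piv+a*dd+s*.001*y+[0,0,.024]);print((390+(q[0]-230)*3,(q[1]-140)*3))
E
```

```text
t: 9.67
position: [0.4475, 0.13, 0.4063]
tool_rot: [-0.338, 3.12, 0.0]
wrist_force: [0.3, 0.3, 0.2]
opening: 0.644
grip_force: 0.0
(np.float64(447.66037270122615), np.float64(152.7533412637582))
(np.float64(508.15274925405055), np.float64(138.74614095505558))
(np.float64(434.40999116186055), np.float64(92.73024837214643))
(np.float64(494.70677817351407), np.float64(78.78929146180519))
```

View pics/c6.png

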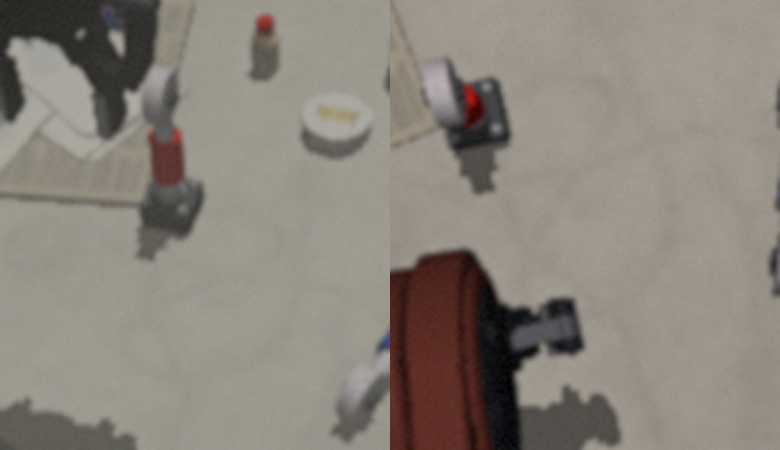

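The red pillar stands upright by itself. Its foot corners in the top crop, near (448,150), (508,140) and (496,80), match the predicted (448,153), (508,139) and (495,79). The blue pillar was not touched. Handing in.

```bash
python3 -c "
from bench import ticket
print(ticket.job_done())"
```

```text
the job is handed in; nothing more can be done
None
```

The red pillar stands upright on its own with its foot in place to within about 1 mm by the top camera, the blue one was left lying untouched, and the job was handed in at about 10 s with no verdict returned.

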